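# Line up the microscope objectives by length

## Task

The four objective lenses are off the microscope for cleaning: stand them upright on the marked rail in order of length, one centred on each mark, the shortest next to the green end stop and the longest next to the orange one. They are delicate, so set each one down gently without dropping it or knocking it over, and leave the bottle, pot and dishes standing among them where they are.

Things in the scene. Friction and masses are not known exactly. Their poses are not given: they have to be found in the camera images.
- lens_red: microscope objective lens with a red colour band and red sloping shoulder, 34 mm long, standing upright and loose, silver cylindrical barrel 32 mm in diameter (straight from 4 mm to 20 mm above its foot, flat foot 29 mm in diameter), above it a narrow dark nose up to the full 34 mm; origin at the centre of the underside of its foot, z up along its length; 40 to 170 g
- lens_yellow: microscope objective lens with a yellow colour band and yellow sloping shoulder, 44 mm long, standing upright and loose, silver cylindrical barrel 32 mm in diameter (straight from 4 mm to 30 mm above its foot, flat foot 29 mm in diameter), above it a narrow dark nose up to the full 44 mm; origin at the centre of the underside of its foot, z up along its length; 40 to 170 g
- lens_blue: microscope objective lens with a blue colour band and blue sloping shoulder, 54 mm long, standing upright and loose, silver cylindrical barrel 32 mm in diameter (straight from 4 mm to 40 mm above its foot, flat foot 29 mm in diameter), above it a narrow dark nose up to the full 54 mm; origin at the centre of the underside of its foot, z up along its length; 40 to 170 g
- lens_white: microscope objective lens with a white colour band and white sloping shoulder, 64 mm long, standing upright and loose, silver cylindrical barrel 32 mm in diameter (straight from 4 mm to 50 mm above its foot, flat foot 29 mm in diameter), above it a narrow dark nose up to the full 64 mm; origin at the centre of the underside of its foot, z up along its length; 40 to 170 g
- rail: flat aluminium rail fixed to the table, 70 mm wide (its x), 360 mm long (its y), 12 mm thick (z up); origin at the centre of its underside on the table. Four round grey marks with black rims, 40 mm in diameter, lie level with its flat top, 12 mm above the origin, on its centre line at y = -105, -35, +35 and +105 mm
- stop_green: green end stop, a block fixed on top of one end of the rail, 66 mm along the rail's x, 20 mm along its y, 18 mm high; origin at the centre of its underside, 167 mm from the rail's centre along the rail's y axis, 62 mm from the nearest mark; which end it stands at varies (the other colour is at the other end)
- stop_orange: orange end stop, a block fixed on top of one end of the rail, 66 mm along the rail's x, 20 mm along its y, 18 mm high; origin at the centre of its underside, 167 mm from the rail's centre along the rail's y axis, 62 mm from the nearest mark; which end it stands at varies (the other colour is at the other end)
- dropper_bottle: loose bystander: amber dropper bottle with black rubber bulb, 30 mm in diameter, 68 mm high; origin at the centre of its underside; not to be moved
- specimen_pot: loose bystander: clear specimen pot with violet lid, 36 mm in diameter, 44 mm high; origin at the centre of its underside; not to be moved
- petri_stack: loose bystander: stack of three small clear dishes with pink filling (one piece), 38 mm in diameter, 34 mm high; origin at the centre of its underside; not to be moved
There are look-alikes about, which are no part of the job. Several things have the shape of the lens_red; the one meant has the colours described above.

How it is judged:
By the outcome, as a careful person would: the job done as asked, in the order asked, and still so for the second after the job is handed in, with the robot touching nothing.
It also fails if it takes over 96 s, if anything falls off the work surface, if the arm or the gripper's body presses on something with over 40 N, if the wrist force passes 120 N, or if a joint passes its speed limit or range.

## Robot

A 7-joint arm with a two-finger parallel gripper is mounted at the origin on the work surface. World frame = base frame: x ahead of the robot, y to its left, z up, the work surface at z = 0. Lengths are in m, angles in rad, forces in N, time in s.
With the tool pointing down it reaches from about 0.4 to 0.85 m from the base axis. Payload 4.5 kg.
Tool frame: the origin (TCP) lies at the very end of the fingers, on their centre line; the grasp point (between the pads) lies 19 mm behind it (r.grip_point_offset is the distance from the TCP to the grasp point, in m); y points along the fingers, x is the direction in which the jaws open and shut, and the axes are right-handed (so a half turn about y gives the same grasp; the last joint's range is limited). The gripper opens to 88 mm and grips with 3 to 60 N. Pads are 18 mm wide; open, the fingers measure 123 mm over their backs; the gripper's body (75 mm by 187 mm) begins 45 mm behind the grasp point.
Start: joints at [1.162, 0.689, -0.195, 1.565, 0.157, 0.902, -0.215], TCP at [0.268, -0.565, 0.239] pointing down, gripper open.
Joint ranges: [-3.01, 3.01], [-0.46, 2.08], [-1.47, 1.51], [0.13, 2.56], [-1, 4.14], [0.04, 2.09], [-2.66, 2.66]. Speed limits (rad/s): [2.57, 2.57, 3.14, 3.14, 3.14, 3.14, 3.14].

## Interface

Orientations are given as a unit quaternion [x, y, z, w].
In Python, from plant import get_state, snapshot, camera_params, job, r gives the robot as it stands.
- The arm moves only by the tool carry_out, never from a script. Its arguments are lists of equal length, an entry for each row: "offset": the shift along the world's x, y, z in m, a list of three; "twist": the turn about the world's z in degrees. In form: {"offset": [[tx, ty, tz], ...], "twist": [twist, ...]}. A call has 1 to 8 rows; each row shifts and turns the commanded pose from where the row before left it; what a row does not reach is not made up. A row lasts 1/8 s, in which the tool goes at most 62.5 mm and 10.7 degrees, less where a joint would pass 70% of its speed; a pose out of reach is approached as far as the arm can. A call with a gripper value outside its range is refused whole. "grip" is the finger opening in m, from 0 to 0.0881, set as the call begins (left out, the last holds). The fingers move at their own pace and stop on an object; "newtons" is the grip in N (left out, the last holds). Time passes only in rows, so rows that do not move let the fingers close. It gives the time, the measured TCP pose, the force and the opening at its end, in the units of the state.
- get_state(): the state, without advancing time (a new reading comes with each control period).
- snapshot(name): name is "scene" or "top"; returns the picture (420x560x3 uint8, red, green, blue); there is no depth.
- camera_params(name): a dict with "camera_matrix" (3x3 intrinsics, pixels), "dist_coeffs" ([k1, k2, p1, p2, k3] as OpenCV has them; the pictures are not rectified), "eye" and "orientation" of the camera in the world. Camera axes: x right, y up, looking along -z (the intrinsics and any distortion apply to the point x, -y, -z); pixel columns grow to the right and rows downward; lengths in m; the calibration is good to about 2 mm. A picture is of the moment at which its call begins. camera_params takes no time and is no camera call.
- job.finish_job(): hands the job in, once; it reports no verdict.
The state is a dict: "clock": time; "q": joint angles; "qd": joint speeds; "joint_torque": joint torques, N m; "tool_pos": TCP position; "eef_rot": TCP orientation; "contact_force": force on the tool from outside, world axes, zero at the start; "moment": the same for the moment, N m; "opening": opening from 0.0 (shut) to 1.0 (fully open).
Only numpy, scipy, OpenCV 4.12 (cv2) and the standard library are available. Lean on these libraries where they do the work, as an engineer would, in place of code of your own. Each camera call takes 0.05 s, during which the arm holds its last target. There are 200 camera calls.

## Working session

There is one attempt and no reset: what is moved stays moved. The work goes in short steps, Python scripts to look and compute and a tool call to move; the robot and the scene stay as the last step left them, time stands still between calls to the robot, and variables do not carry over. Pictures are saved under pics/ and viewed, about 12 in all and at most 16, crops included, and the job is handed in when it is done.

Besides the shell and the picture viewer there is one more tool, called after "Call:" in YAML: its name, and indented under it one key for each argument. carry_out: Moves the arm, as the interface text tells. Its arguments: {"type":"object","properties":{"offset":{"type":"array"},"twist":{"type":"array"},"grip":{"type":"number"},"newtons":{"type":"number"}},"required":["offset","twist"]}

```bash
ls; mkdir -p pics; python3 - <<'E'
from plant import *
import cv2
s=get_state(); print({k:s[k] for k in('clock','tool_pos','eef_rot','opening','contact_force')}, r.grip_point_offset)
for n in('scene','top'):
    cv2.imwrite(f'pics/{n}0.png',snapshot(n)[:,:,::-1]); print(n,camera_params(n))
E
```

```text
pics
{'clock': 0.0, 'tool_pos': array([ 0.26747145, -0.56417857,  0.2379277 ]), 'eef_rot': array([-0.59731622,  0.37853008, -0.37740106,  0.59791032]), 'opening': 0.9976449478991696, 'contact_force': array([-0.4231836 , -0.58895005, -0.59749843])} 0.0187
scene {'camera_matrix': array([[501.90874892,   0.        , 272.48641503],
       [  0.        , 501.90874892, 208.75385469],
       [  0.        ,   0.        ,   1.        ]]), 'dist_coeffs': array([0.06195512, 0.        , 0.        , 0.        , 0.        ]), 'eye': array([ 0.9095463 , -0.52919259,  1.0711838 ]), 'orientation': array([0.26933092, 0.08339844, 0.29312319, 0.91355588])}
top {'camera_matrix': array([[478.09228306,   0.        , 276.39491854],
       [  0.        , 478.09228306, 212.68072612],
       [  0.        ,   0.        ,   1.        ]]), 'dist_coeffs': array([-0.01906912,  0.        ,  0.        ,  0.        ,  0.        ]), 'eye': array([ 0.36337817, -0.02969767,  1.16019165]), 'orientation': array([ 0.04948428, -0.05199193, -0.69867467,  0.71182993])}
```

View pics/top0.png

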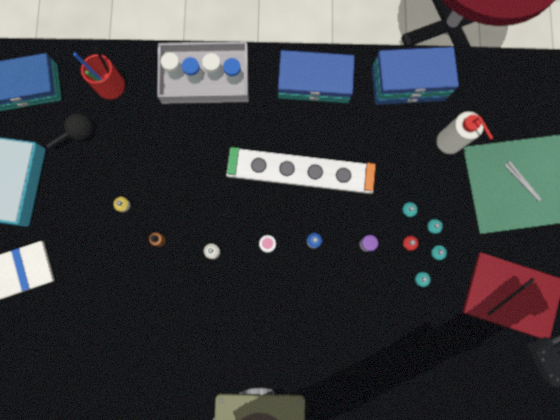

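View pics/scene0.png

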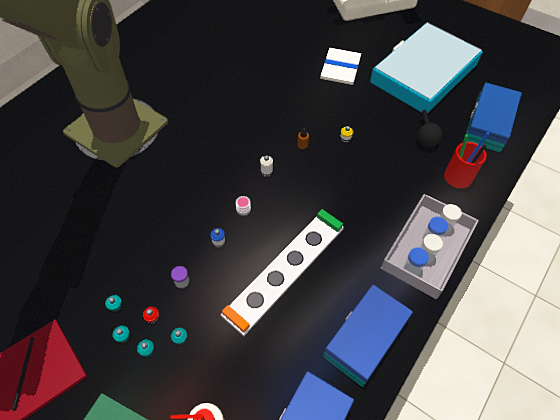

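The top view shows the rail running from the green stop at (233,161) to the orange at (370,177), with the marks between. The lenses are yellow (121,204), white (211,251), blue (314,240) and red (411,243); red has teal look-alikes around it. The bottle (157,240), petri stack (267,243) and pot (369,243) stand between them. The scene view agrees.

```bash
cat > h.py <<'E'
import numpy as np, cv2
from plant import *
from scipy.spatial.transform import Rotation as R
def ray(n,uv):
    p=camera_params(n)
    u=cv2.undistortPoints(np.array([[uv]],float),p['camera_matrix'],p['dist_coeffs'])[0,0]
    return np.array(p['eye']),R.from_quat(p['orientation']).apply([u[0],-u[1],-1])
def onplane(n,uv,z):
    e,d=ray(n,uv); return e+d*(z-e[2])/d[2]
def tri(uv1,uv2):
    (a,d),(b,e)=ray('top',uv1),ray('scene',uv2)
    t=np.linalg.lstsq(np.stack([d,-e],1),b-a,rcond=None)[0]
    p,q=a+d*t[0],b+e*t[1]; return (p+q)/2,np.linalg.norm(p-q)
def blobs(img,lo,hi,amin=8):
    m=cv2.inRange(cv2.cvtColor(img,cv2.COLOR_RGB2HSV),lo,hi)
    n,_,s,c=cv2.connectedComponentsWithStats(m)
    return [(c[i].round(1),s[i,4]) for i in range(1,n) if s[i,4]>=amin]
H={'yellow':((20,120,90),(35,255,255)),'blue':((105,120,80),(125,255,255)),'red':((0,150,90),(6,255,255)),
 'white':((0,0,120),(179,70,255)),'green':((50,120,60),(80,255,255)),'orange':((7,150,150),(18,255,255)),'teal':((82,100,60),(98,255,255)),
 'violet':((126,80,60),(150,255,255)),'pink':((155,80,100),(178,255,255)),'amber':((5,100,40),(19,255,255))}
E
python3 - <<'E'
from h import *
T,S=snapshot('top'),snapshot('scene')
for k,(lo,hi) in H.items():
    print(k,'T',[(list(c),a) for c,a in blobs(T,lo,hi) if a<400 and 140<c[1]<290 and 90<c[0]<460])
    print('    S',[(list(c),a) for c,a in blobs(S,lo,hi) if a<500 and 110<c[1]<370 and 80<c[0]<370])
# marks: dark grey blobs inside the rail hull
for n,I,b in (('top',T,(222,145,380,198)),('scene',S,(215,205,350,340))):
    g=cv2.cvtColor(I,cv2.COLOR_RGB2GRAY); w=cv2.inRange(cv2.cvtColor(I,cv2.COLOR_RGB2HSV),(0,0,150),(179,60,255)); x0,y0,x1,y1=b
    m=np.zeros_like(w); m[y0:y1,x0:x1]=w[y0:y1,x0:x1]
    cs,h=cv2.findContours(m,cv2.RETR_CCOMP,cv2.CHAIN_APPROX_NONE)
    for c,hh in zip(cs,h[0]):
        if hh[3]>=0 and cv2.contourArea(c)>60:
            (e,ax,an)=cv2.fitEllipse(c); print(n,np.round(e,1),np.round(ax,1),onplane(n,e,.012).round(4))
s=get_state(); print(R.from_quat(s['eef_rot']).as_matrix().round(3))
z=np.hstack([cv2.resize(T[190:300,90:270],None,fx=4,fy=4,interpolation=2)]); z2=cv2.resize(T[190:300,290:470],None,fx=4,fy=4,interpolation=2)
cv2.imwrite('pics/z1.png',cv2.resize(np.vstack([z,z2]),(590,600))[:,:,::-1])
E
```

```text
yellow T [([np.float64(120.3), np.float64(203.6)], np.int32(143))]
    S [([np.float64(346.4), np.float64(131.9)], np.int32(90))]
blue T [([np.float64(314.3), np.float64(239.7)], np.int32(145))]
    S [([np.float64(217.1), np.float64(234.6)], np.int32(123))]
red T [([np.float64(409.8), np.float64(242.8)], np.int32(145))]
    S [([np.float64(150.5), np.float64(314.4)], np.int32(154))]
white T [([np.float64(314.8), np.float64(171.5)], np.int32(88)), ([np.float64(342.8), np.float64(175.1)], np.int32(73)), ([np.float64(118.4), np.float64(202.4)], np.int32(15)), ([np.float64(411.2), np.float64(208.2)], np.int32(19)), ([np.float64(436.8), np.float64(225.1)], np.int32(23)), ([np.float64(267.1), np.float64(243.4)], np.int32(175)), ([np.float64(314.6), np.float64(239.5)], np.int32(17)), ([np.float64(412.0), np.float64(242.2)], np.int32(19)), ([np.float64(211.2), np.float64(250.9)], np.int32(190)), ([np.float64(440.9), np.float64(251.9)], np.int32(22)), ([np.float64(424.2), np.float64(279.0)], np.int32(23))]
    S [([np.float64(347.7), np.float64(127.1)], np.int32(9)), ([np.float64(345.3), np.
[... 1986 characters left out ...]
([np.float64(156.9), np.float64(239.1)], np.int32(177))]
    S [([np.float64(302.6), np.float64(140.9)], np.int32(152)), ([np.float64(235.3), np.float64(318.0)], np.int32(319))]
top [343.  174.8] [15.4 16. ] [ 0.6267 -0.1943  0.012 ]
top [314.8 171.4] [15.4 16.1] [ 0.6337 -0.1247  0.012 ]
top [286.4 168.1] [15.4 15.8] [ 0.6408 -0.0548  0.012 ]
top [258.2 164.7] [15.3 16.1] [0.648  0.0148 0.012 ]
scene [254.8 299.7] [17.1 18.7] [ 0.6273 -0.1916  0.012 ]
scene [275.1 278.1] [16.3 18.3] [ 0.6339 -0.1222  0.012 ]
scene [294.6 257.9] [15.9 17.5] [ 0.6412 -0.0529  0.012 ]
scene [313.3 238.4] [15.  17.4] [0.6482 0.0172 0.012 ]
[[ 0.429 -0.001  0.904]
 [-0.904  0.001  0.429]
 [-0.001 -1.    -0.   ]]
```

View pics/z1.png

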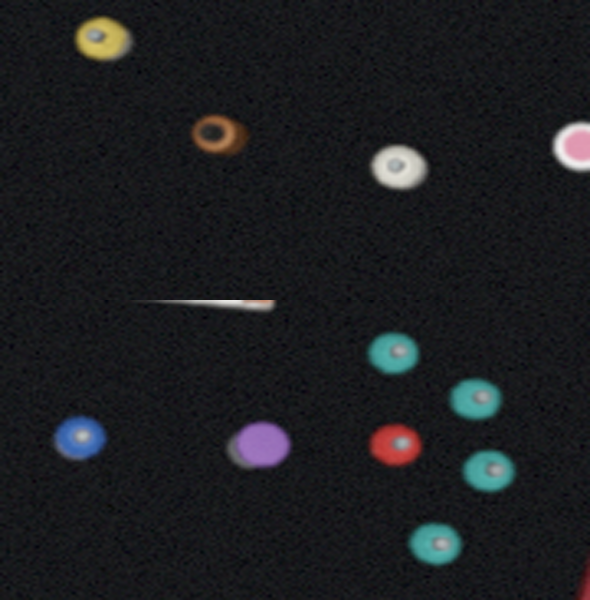

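The crop shows each lens nose as a bright dot offset from its colour ring. White's nose is at about (210.6,250.5). I'll cast the nose tips onto z = L in both views.

```bash
python3 - <<'E'
from h import *
d={'yellow':((118.4,202.4),(347.7,127.1),.044),'blue':((314.6,239.5),(216.5,230.5),.054),'red':((412,242.2),(148.6,310.8),.034),'white':((210.6,250.5),None,.064)}
for k,(t,s,L) in d.items():
    print(k,onplane('top',t,L).round(4),s and onplane('scene',s,L).round(4), s and tri(t,s)[0].round(4))
c={'yellow':((120.3,203.6),(346.4,131.9),.036),'blue':((314.3,239.7),(217.1,234.6),.046),'red':((409.8,242.8),(150.5,314.4),.024),'white':((211.2,250.9),(266,164.5),.045)}
for k,(t,s,L) in c.items(): print('ring',k,onplane('top',t,L).round(4),onplane('scene',s,L).round(4),tri(t,s)[0].round(4))
for k,t in {'t1':(411.2,208.2),'t2':(436.8,225.1),'t3':(440.9,251.9),'t4':(424.2,279)}.items(): print(k,onplane('top',t,.034).round(3))
print('bottle',onplane('top',(156.9,239.1),.04).round(3),'pot',onplane('top',(369.9,242.3),.044).round(3),'petri',onplane('top',(266.9,243),.034).round(3))
E
```

```text
yellow [0.5423 0.3423 0.044 ] [0.5434 0.3455 0.044 ] [0.5431 0.3429 0.0454]
blue [ 0.4622 -0.1219  0.054 ] [ 0.463  -0.1189  0.054 ] [ 0.463  -0.1208  0.0561]
red [ 0.4618 -0.3543  0.034 ] [ 0.4618 -0.3518  0.034 ] [ 0.4622 -0.3529  0.0365]
white [0.4316 0.1169 0.064 ] None None
ring yellow [0.5408 0.3402 0.036 ] [0.5466 0.3354 0.036 ] [0.5427 0.3439 0.0254]
ring blue [ 0.4624 -0.1219  0.046 ] [ 0.4676 -0.1235  0.046 ] [ 0.4638 -0.1216  0.0391]
ring red [ 0.4612 -0.3519  0.024 ] [ 0.4665 -0.3537  0.024 ] [ 0.4625 -0.3532  0.0165]
ring white [0.4319 0.118  0.045 ] [0.4387 0.1122 0.045 ] [0.4328 0.1199 0.0324]
t1 [ 0.543 -0.354  0.034]
t2 [ 0.504 -0.414  0.034]
t3 [ 0.44  -0.422  0.034]
t4 [ 0.376 -0.381  0.034]
bottle [0.457 0.247 0.04 ] pot [ 0.459 -0.252  0.044] petri [ 0.454 -0.011  0.034]
```

Targets from the mean of both views:

| Lens | Position (x, y) | Mark |
|---|---|---|
| red | 0.462, -0.353 | 0.648, 0.016 |
| yellow | 0.543, 0.344 | 0.641, -0.054 |
| blue | 0.463, -0.1205 | 0.634, -0.1235 |
| white | 0.432, 0.118 | 0.627, -0.193 |

I'll put the jaws across the rail (yaw about -5.7°) for every pick and place.

Call:
carry_out:
  offset:
    - [0.033,0.036,0]
    - [0.033,0.036,0]
    - [0.033,0.036,0]
    - [0.033,0.036,0]
    - [0.033,0.036,0]
    - [0.029,0.031,0]
    - [0,0,0]
    - [0,0,0]
  twist: [10,10,10,10,10,9,0,0]
  grip: 0.06
  newtons: 15

```text
clock: 1.2
tool_pos: [0.461, -0.3546, 0.2385]
eef_rot: [0.706, -0.036, 0.035, -0.706]
contact_force: [-0.3, -0.7, 1.1]
opening: 0.684
```

Call:
carry_out:
  offset:
    - [0.001,0.0015,-0.06]
    - [0,0,-0.05]
    - [0,0,-0.04]
    - [0,0,-0.03]
    - [0,0,-0.025]
    - [0,0,-0.02]
    - [0,0,-0.01]
    - [0,0,0]
  twist: [0,0,0,0,0,0,0,0]

```text
clock: 2.2
tool_pos: [0.4619, -0.353, 0.0034]
eef_rot: [0.706, -0.036, 0.035, -0.706]
contact_force: [0.4, 0.0, 0.3]
opening: 0.68
```

Call:
carry_out:
  offset:
    - [0,0,0]
    - [0,0,0]
    - [0,0,0]
    - [0,0,0]
    - [0,0,0]
  twist: [0,0,0,0,0]
  grip: 0.0

```text
clock: 2.82
tool_pos: [0.463, -0.3524, 0.0042]
eef_rot: [0.706, -0.035, 0.035, -0.706]
contact_force: [-1.7, 0.2, 6.4]
opening: 0.356
```

Call:
carry_out:
  offset:
    - [0,0,0.005]
    - [0,0,0.015]
    - [0,0,0.03]
    - [0,0,0.03]
    - [0,0,0]
  twist: [0,0,0,0,0]

```text
clock: 3.45
tool_pos: [0.4644, -0.3531, 0.0864]
eef_rot: [0.707, -0.033, 0.036, -0.705]
contact_force: [-0.6, -0.1, -0.8]
opening: 0.357
```

```bash
python3 - <<'E'
from h import *
S=snapshot('scene'); print(get_state()['contact_force'])
cv2.imwrite('pics/s1.png',cv2.resize(S[230:380,70:270],None,fx=3,fy=3)[:,:,::-1])
E
```

```text
[-0.0160098   0.04400649 -1.50700997]
```

View pics/s1.png

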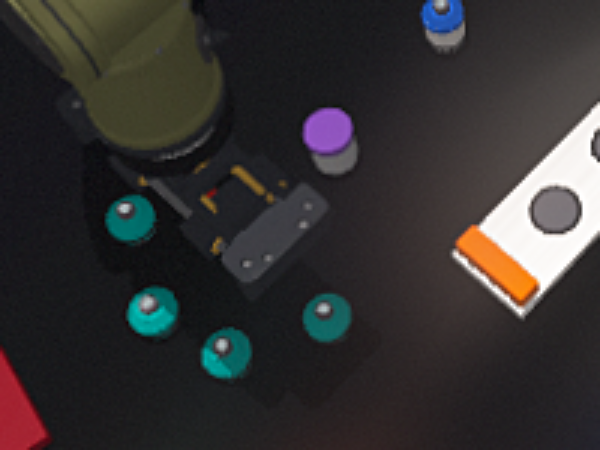

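The look-alikes and pot are undisturbed, and the wrist reads about -1.5 N, so the lens is held. Next is the green-end mark.

Call:
carry_out:
  offset:
    - [0.015,0.03,0.01]
    - [0.028,0.056,0]
    - [0.028,0.056,0]
    - [0.028,0.056,0]
    - [0.028,0.056,0]
    - [0.028,0.056,0]
    - [0.02,0.04,0]
    - [0.009,0.019,0]
  twist: [0,0,0,0,0,0,0,0]

```text
clock: 4.5
tool_pos: [0.6466, 0.0199, 0.0927]
eef_rot: [-0.706, 0.034, -0.033, 0.707]
contact_force: [1.0, -0.9, -0.9]
opening: 0.357
```

Call:
carry_out:
  offset:
    - [0,0,0]
    - [0,0,0]
  twist: [0,0]

```text
clock: 4.75
tool_pos: [0.6454, 0.0126, 0.0932]
eef_rot: [0.707, -0.037, 0.035, -0.705]
contact_force: [-1.0, -0.4, -0.7]
opening: 0.358
```

Call:
carry_out:
  offset:
    - [0.0025,0.003,-0.02]
    - [0,0,-0.02]
    - [0,0,-0.015]
    - [0,0,-0.01]
    - [0,0,-0.004]
    - [0,0,0]
    - [0,0,0]
    - [0,0,0]
  twist: [0,0,0,0,0,0,0,0]

```text
clock: 5.75
tool_pos: [0.6495, 0.0194, 0.0253]
eef_rot: [-0.706, 0.034, -0.035, 0.706]
contact_force: [-0.2, -0.3, -0.4]
opening: 0.355
```

```bash
python3 - <<'E'
from h import *
for i in range(4):
  T=snapshot('top'); s=get_state(); print(s['clock'],s['tool_pos'].round(4),s['contact_force'].round(2))
S=snapshot('scene')
z=[cv2.resize(T[120:220,200:400],None,fx=3.5,fy=3,interpolation=2),cv2.resize(S[195:345,200:400],None,fx=3.5,fy=2,interpolation=2)]
cv2.imwrite('pics/s2.png',np.vstack(z)[:,:,::-1])
E
```

```text
5.8 [0.6494 0.0193 0.0252] [ 0.87  0.48 -1.14]
5.85 [0.6493 0.0193 0.0251] [ 0.29 -1.1  -0.23]
5.9 [0.6493 0.0193 0.0251] [ 0.22  0.09 -1.83]
5.95 [0.6492 0.0193 0.025 ] [-0.03 -0.52 -0.23]
```

View pics/s2.png

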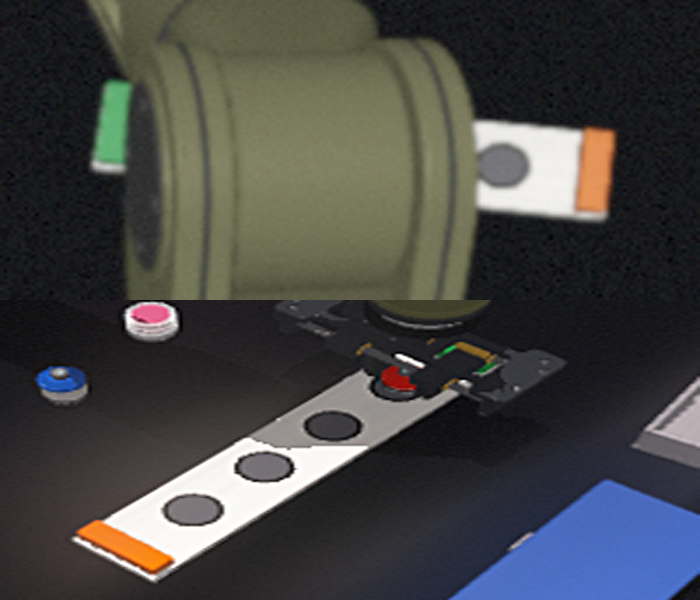

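The lens hangs over the green-end mark, with the TCP about (+1, +3) mm off the target. I'll correct that and lower gently.

Call:
carry_out:
  offset:
    - [-0.001,-0.003,-0.002]
    - [0,0,-0.002]
    - [0,0,-0.002]
    - [0,0,-0.001]
    - [0,0,-0.001]
    - [0,0,0]
    - [0,0,0]
  twist: [0,0,0,0,0,0,0]

```text
clock: 6.88
tool_pos: [0.6481, 0.0163, 0.0168]
eef_rot: [-0.706, 0.035, -0.035, 0.706]
contact_force: [1.0, -0.6, -0.9]
opening: 0.356
```

Call:
carry_out:
  offset:
    - [0,0,-0.0005]
    - [0,0,0]
    - [0,0,-0.0005]
    - [0,0,0]
    - [0,0,0]
  twist: [0,0,0,0,0]

```text
clock: 7.5
tool_pos: [0.6482, 0.0163, 0.0163]
eef_rot: [0.706, -0.035, 0.035, -0.706]
contact_force: [-2.4, -0.2, 5.9]
opening: 0.359
```

Contact reads about 6 N. Opening the fingers slightly, then going up.

Call:
carry_out:
  offset:
    - [0,0,0]
    - [0,0,0]
    - [0,0,0]
  twist: [0,0,0]
  grip: 0.05

```text
clock: 7.88
tool_pos: [0.648, 0.0163, 0.0155]
eef_rot: [-0.706, 0.035, -0.035, 0.706]
contact_force: [0.4, 1.2, 0.0]
opening: 0.568
```

Call:
carry_out:
  offset:
    - [0,0,0.01]
    - [0,0,0.03]
    - [0,0,0.05]
    - [-0.04,0.01,0.04]
    - [-0.025,0.055,0]
    - [-0.02,0.055,0]
    - [-0.02,0.055,0]
    - [0,0,0]
  twist: [0,0,0,0,0,0,0,0]
  grip: 0.06

```text
clock: 8.88
tool_pos: [0.5407, 0.1988, 0.1469]
eef_rot: [-0.705, 0.031, -0.031, 0.708]
contact_force: [0.5, -0.3, 0.1]
opening: 0.68
```

```bash
cat >> h.py <<'E'
def look(name):
    T=snapshot('top');S=snapshot('scene')
    z=[cv2.resize(T[130:270,200:400],None,fx=3.5,fy=2,interpolation=2),cv2.resize(S[195:345,200:400],None,fx=3.5,fy=2,interpolation=2)]
    cv2.imwrite(name,np.vstack(z)[:,:,::-1]); print(get_state()['tool_pos'].round(4)); return T,S
E
python3 - <<'E'
from h import *
T,S=look('pics/s3.png')
print(blobs(T,*H['red']),blobs(S,*H['red']))
for n,I,b in(('top',T,(250,152,268,176)),('scene',S,(300,222,328,252))):
    w=blobs(I[b[1]:b[3],b[0]:b[2]].copy(),(0,0,130),(179,80,255),2); print(n,[(c+[b[0],b[1]],a) for c,a in w])
E
```

```text
[0.5431 0.1916 0.1463]
[(array([104. ,  77.3]), np.int32(1004)), (array([476.1, 124.5]), np.int32(282)), (array([258.7, 164.8]), np.int32(70))] [(array([463.1, 167. ]), np.int32(1056)), (array([313.9, 236.5]), np.int32(106)), (array([195.5, 415.4]), np.int32(279))]
top [(array([258.6, 163. ]), np.int32(261)), (array([258., 161.]), np.int32(21))]
scene [(array([314.1, 237.1]), np.int32(549))]
```

View pics/s3.png

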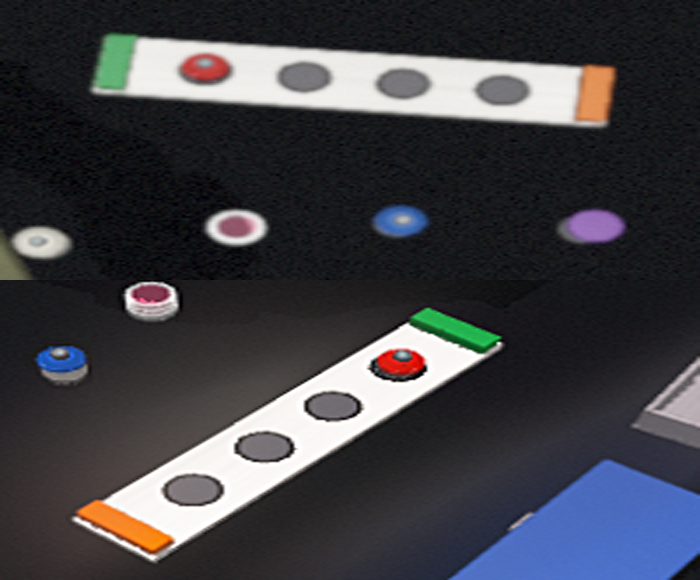

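Red stands upright on its mark, with the nose at top (258,161) and scene (314.9,232.5). The other objects haven't moved. Checking the centring while moving on to yellow.

```bash
python3 - <<'E'
from h import *
print(onplane('top',(258,161),.046)-onplane('top',(258.2,164.7),.012))
print(onplane('scene',(314.9,232.5),.046)-onplane('scene',(313.3,238.4),.012))
E
```

```text
[ 0.00063963 -0.00062029  0.034     ]
[ 0.00277675 -0.00195953  0.034     ]
```

Call:
carry_out:
  offset:
    - [0,0.03,0]
    - [0,0.05,0]
    - [0,0.04,0]
    - [0,0.025,0]
    - [0,0.007,0]
    - [0,0,0]
    - [0,0,0]
    - [0,0,0]
  twist: [0,0,0,0,0,0,0,0]

```text
clock: 9.98
tool_pos: [0.5436, 0.3416, 0.1458]
eef_rot: [0.707, -0.035, 0.035, -0.706]
contact_force: [0.8, 0.7, -0.8]
opening: 0.681
```

Call:
carry_out:
  offset:
    - [-0.0005,0.002,-0.03]
    - [0,0,-0.04]
    - [0,0,-0.03]
    - [0,0,-0.02]
    - [0,0,-0.012]
    - [0,0,-0.007]
    - [0,0,0]
    - [0,0,0]
  twist: [0,0,0,0,0,0,0,0]

```text
clock: 10.98
tool_pos: [0.5431, 0.3457, 0.0076]
eef_rot: [-0.706, 0.034, -0.035, 0.707]
contact_force: [0.4, 0.5, -0.1]
opening: 0.683
```

Call:
carry_out:
  offset:
    - [0,0,0]
    - [0,0,0]
    - [0,0,0]
    - [0,0,0]
    - [0,0,0]
  twist: [0,0,0,0,0]
  grip: 0.0

```text
clock: 11.6
tool_pos: [0.5425, 0.3453, 0.0069]
eef_rot: [-0.706, 0.035, -0.035, 0.706]
contact_force: [-0.8, -1.3, 3.1]
opening: 0.355
```

Call:
carry_out:
  offset:
    - [0,0,0.005]
    - [0,0,0.015]
    - [0,0,0.03]
    - [0,0,0.04]
    - [0,0,0.03]
    - [0,0,0]
    - [0,0,0]
  twist: [0,0,0,0,0,0,0]

```text
clock: 12.48
tool_pos: [0.5422, 0.3448, 0.1263]
eef_rot: [0.707, -0.035, 0.034, -0.706]
contact_force: [-0.2, 0.3, -0.5]
opening: 0.357
```

Call:
carry_out:
  offset:
    - [0.007,-0.03,0]
    - [0.014,-0.056,0]
    - [0.015,-0.06,0]
    - [0.015,-0.06,0]
    - [0.015,-0.06,0]
    - [0.015,-0.06,0]
    - [0.011,-0.045,0]
    - [0.006,-0.026,0]
  twist: [0,0,0,0,0,0,0,0]

```text
clock: 13.48
tool_pos: [0.6396, -0.0561, 0.1248]
eef_rot: [0.707, -0.037, 0.035, -0.705]
contact_force: [-0.1, 0.1, -1.4]
opening: 0.354
```

Call:
carry_out:
  offset:
    - [0,0,0]
    - [0,0,-0.02]
    - [0,0,-0.025]
    - [0,0,-0.02]
    - [0,0,-0.015]
    - [0,0,0]
    - [0,0,0]
    - [0,0,0]
  twist: [0,0,0,0,0,0,0,0]

```text
clock: 14.48
tool_pos: [0.6413, -0.0518, 0.0477]
eef_rot: [-0.706, 0.034, -0.035, 0.706]
contact_force: [0.2, 0.7, -1.3]
opening: 0.357
```

Call:
carry_out:
  offset:
    - [-0.001,0,-0.012]
    - [0,0,-0.008]
    - [0,0,-0.004]
    - [0,0,-0.003]
    - [0,0,-0.001]
    - [0,0,0]
    - [0,0,0]
    - [0,0,0]
  twist: [0,0,0,0,0,0,0,0]

```text
clock: 15.48
tool_pos: [0.6398, -0.0517, 0.0189]
eef_rot: [-0.706, 0.035, -0.035, 0.706]
contact_force: [-0.6, -0.0, 0.5]
opening: 0.358
```

Call:
carry_out:
  offset:
    - [0,0,-0.0005]
    - [0,0,0]
    - [0,0,0]
  twist: [0,0,0]

```text
clock: 15.85
tool_pos: [0.6398, -0.0517, 0.0189]
eef_rot: [0.706, -0.035, 0.035, -0.706]
contact_force: [-0.9, -0.3, 5.0]
opening: 0.357
```

Contact. Release, rise, and go to blue.

Call:
carry_out:
  offset:
    - [0,0,0]
    - [0,0,0]
    - [0,0,0]
  twist: [0,0,0]
  grip: 0.05

```text
clock: 16.23
tool_pos: [0.6395, -0.0518, 0.018]
eef_rot: [-0.706, 0.035, -0.035, 0.706]
contact_force: [0.5, -0.3, 0.7]
opening: 0.561
```

Call:
carry_out:
  offset:
    - [0,0,0.01]
    - [0,0,0.04]
    - [0,0,0.05]
    - [-0.04,-0.016,0.03]
    - [-0.05,-0.02,0]
    - [-0.05,-0.02,0]
    - [-0.037,-0.012,0]
    - [0,0,0]
  twist: [0,0,0,0,0,0,0,0]
  grip: 0.06

```text
clock: 17.23
tool_pos: [0.4592, -0.1213, 0.1489]
eef_rot: [0.707, -0.037, 0.034, -0.706]
contact_force: [1.3, 0.2, -0.0]
opening: 0.681
```

```bash
python3 - <<'E'
from h import *
look('pics/s4.png')
E
```

```text
[ 0.4638 -0.1196  0.149 ]
```

View pics/s4.png

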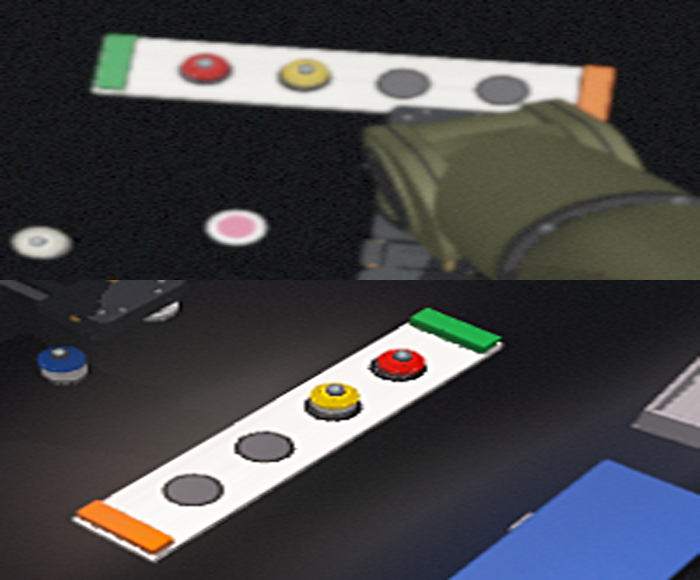

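Yellow stands upright, centred on mark 2 (top crop (305,73)). Now picking blue.

Call:
carry_out:
  offset:
    - [-0.001,-0.001,-0.03]
    - [0,0,-0.04]
    - [0,0,-0.03]
    - [0,0,-0.02]
    - [0,0,-0.012]
    - [0,0,-0.005]
    - [0,0,0]
    - [0,0,0]
  twist: [0,0,0,0,0,0,0,0]

```text
clock: 18.32
tool_pos: [0.4621, -0.1208, 0.0118]
eef_rot: [0.706, -0.034, 0.035, -0.706]
contact_force: [0.1, -0.2, 0.7]
opening: 0.683
```

Call:
carry_out:
  offset:
    - [0,0,0]
    - [0,0,0]
    - [0,0,0]
    - [0,0,0]
    - [0,0,0]
  twist: [0,0,0,0,0]
  grip: 0.0

```text
clock: 18.95
tool_pos: [0.4617, -0.1208, 0.0114]
eef_rot: [0.706, -0.035, 0.035, -0.706]
contact_force: [-0.5, 0.2, 2.4]
opening: 0.352
```

Call:
carry_out:
  offset:
    - [0,0,0.005]
    - [0,0,0.015]
    - [0,0,0.03]
    - [0,0,0.03]
    - [0,0,0.02]
    - [0,0,0]
    - [0,0,0]
  twist: [0,0,0,0,0,0,0]

```text
clock: 19.82
tool_pos: [0.4611, -0.1208, 0.1107]
eef_rot: [-0.706, 0.035, -0.034, 0.706]
contact_force: [-0.0, 0.1, -1.7]
opening: 0.359
```

Call:
carry_out:
  offset:
    - [0.02,-0.0005,0]
    - [0.04,-0.0005,0]
    - [0.05,-0.0005,0]
    - [0.035,0,0]
    - [0.02,0,0]
    - [0.007,0,0]
    - [0,0,0]
    - [0,0,0]
  twist: [0,0,0,0,0,0,0,0]

```text
clock: 20.82
tool_pos: [0.6322, -0.1224, 0.1108]
eef_rot: [0.706, -0.035, 0.034, -0.706]
contact_force: [-0.2, -0.1, -0.9]
opening: 0.361
```

Call:
carry_out:
  offset:
    - [0,0,-0.02]
    - [0,0,-0.025]
    - [0,0,-0.015]
    - [0,0,-0.01]
    - [0,0,0]
    - [0,0,0]
    - [0,0,0]
  twist: [0,0,0,0,0,0,0]

```text
clock: 21.7
tool_pos: [0.6342, -0.1223, 0.042]
eef_rot: [0.706, -0.034, 0.035, -0.706]
contact_force: [0.7, 0.4, -0.6]
opening: 0.357
```

Call:
carry_out:
  offset:
    - [-0.001,0,-0.008]
    - [0,0,-0.005]
    - [0,0,-0.003]
    - [0,0,-0.001]
    - [0,0,-0.001]
    - [0,0,0]
    - [0,0,0]
    - [0,0,0]
  twist: [0,0,0,0,0,0,0,0]

```text
clock: 22.7
tool_pos: [0.6327, -0.1222, 0.0235]
eef_rot: [-0.706, 0.035, -0.035, 0.706]
contact_force: [-1.3, -0.2, 1.6]
opening: 0.355
```

Call:
carry_out:
  offset:
    - [0,0,-0.0005]
    - [0,0,0]
    - [0,0,0]
  twist: [0,0,0]

```text
clock: 23.08
tool_pos: [0.6327, -0.1222, 0.0234]
eef_rot: [0.706, -0.035, 0.035, -0.706]
contact_force: [-2.5, 0.4, 5.7]
opening: 0.355
```

Call:
carry_out:
  offset:
    - [0,0,0]
    - [0,0,0]
    - [0,0,0]
  twist: [0,0,0]
  grip: 0.05

```text
clock: 23.45
tool_pos: [0.6326, -0.1223, 0.0225]
eef_rot: [-0.706, 0.035, -0.035, 0.706]
contact_force: [0.1, -0.4, 0.7]
opening: 0.568
```

Call:
carry_out:
  offset:
    - [0,0,0.01]
    - [0,0,0.04]
    - [0,0,0.05]
    - [-0.035,0.042,0.02]
    - [-0.04,0.048,0]
    - [-0.04,0.048,0]
    - [-0.04,0.048,0]
    - [-0.03,0.036,0]
  twist: [0,0,0,0,0,0,0,0]
  grip: 0.06

```text
clock: 24.45
tool_pos: [0.4461, 0.102, 0.1436]
eef_rot: [-0.706, 0.034, -0.034, 0.707]
contact_force: [1.2, 0.3, -0.0]
opening: 0.683
```

Call:
carry_out:
  offset:
    - [-0.015,0.018,0]
    - [0,0,0]
    - [0,0,0]
    - [0,0,0]
  twist: [0,0,0,0]

```text
clock: 24.95
tool_pos: [0.4336, 0.1166, 0.1428]
eef_rot: [0.706, -0.035, 0.036, -0.706]
contact_force: [-0.2, 0.2, -0.3]
opening: 0.685
```

```bash
python3 - <<'E'
from h import *
look('pics/s5.png')
E
```

```text
[0.4332 0.1168 0.1427]
```

View pics/s5.png

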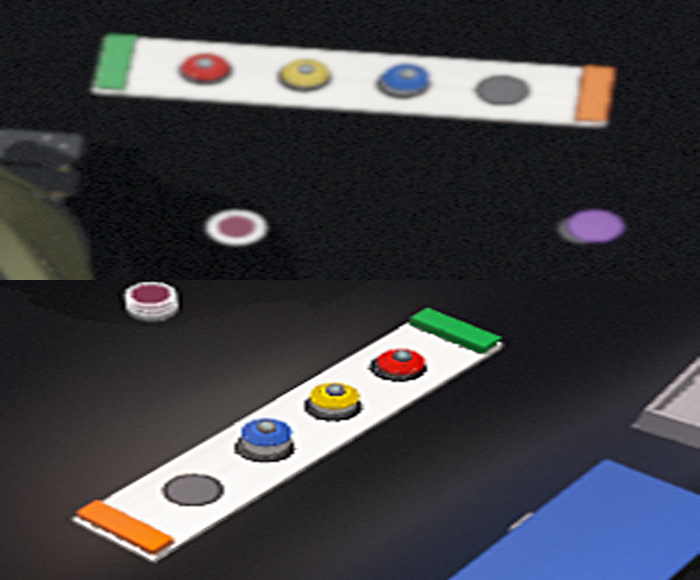

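Blue stands on mark 3 and the bystanders are unmoved. Now picking white.

Call:
carry_out:
  offset:
    - [-0.001,0.0015,-0.03]
    - [0,0,-0.04]
    - [0,0,-0.03]
    - [0,0,-0.015]
    - [0,0,-0.006]
    - [0,0,-0.002]
    - [0,0,0]
    - [0,0,0]
  twist: [0,0,0,0,0,0,0,0]

```text
clock: 26.05
tool_pos: [0.4333, 0.1193, 0.0232]
eef_rot: [0.707, -0.036, 0.034, -0.706]
contact_force: [0.2, 0.9, 0.1]
opening: 0.682
```

Call:
carry_out:
  offset:
    - [0,0,0]
    - [0,0,0]
    - [0,0,0]
    - [0,0,0]
    - [0,0,0]
  twist: [0,0,0,0,0]
  grip: 0.0

```text
clock: 26.68
tool_pos: [0.4329, 0.1195, 0.0232]
eef_rot: [0.707, -0.036, 0.033, -0.706]
contact_force: [-0.6, 0.4, 0.5]
opening: 0.357
```

Call:
carry_out:
  offset:
    - [0,0,0.005]
    - [0,0,0.015]
    - [0,0,0.03]
    - [0,0,0.05]
    - [0,0,0.03]
    - [0,0,0]
    - [0,0,0]
  twist: [0,0,0,0,0,0,0]

```text
clock: 27.55
tool_pos: [0.4327, 0.1188, 0.1527]
eef_rot: [0.707, -0.036, 0.033, -0.705]
contact_force: [-0.1, 0.4, -1.6]
opening: 0.361
```

Call:
carry_out:
  offset:
    - [0.015,-0.024,0]
    - [0.03,-0.048,0]
    - [0.031,-0.05,0]
    - [0.031,-0.05,0]
    - [0.031,-0.05,0]
    - [0.028,-0.045,0]
    - [0.019,-0.031,0]
    - [0.008,-0.013,0]
  twist: [0,0,0,0,0,0,0,0]

```text
clock: 28.55
tool_pos: [0.6255, -0.1945, 0.1503]
eef_rot: [0.707, -0.038, 0.033, -0.705]
contact_force: [-0.5, 0.2, -0.8]
opening: 0.358
```

Call:
carry_out:
  offset:
    - [0,0,0]
    - [0,0,-0.025]
    - [0,0,-0.035]
    - [0,0,-0.025]
    - [0,0,-0.012]
    - [0,0,0]
    - [0,0,0]
    - [0,0,0]
  twist: [0,0,0,0,0,0,0,0]

```text
clock: 29.55
tool_pos: [0.6268, -0.1915, 0.0573]
eef_rot: [0.707, -0.035, 0.034, -0.706]
contact_force: [0.3, -0.1, -1.1]
opening: 0.361
```

Call:
carry_out:
  offset:
    - [-0.001,-0.0005,-0.01]
    - [0,0,-0.005]
    - [0,0,-0.003]
    - [0,0,-0.002]
    - [0,0,-0.001]
    - [0,0,0]
    - [0,0,0]
    - [0,0,0]
  twist: [0,0,0,0,0,0,0,0]

```text
clock: 30.55
tool_pos: [0.6252, -0.192, 0.0353]
eef_rot: [0.707, -0.036, 0.034, -0.706]
contact_force: [-0.1, 0.2, 1.0]
opening: 0.358
```

Call:
carry_out:
  offset:
    - [0,0,-0.0005]
    - [0,0,0]
    - [0,0,0]
  twist: [0,0,0]

```text
clock: 30.92
tool_pos: [0.6252, -0.192, 0.0352]
eef_rot: [0.707, -0.036, 0.034, -0.706]
contact_force: [-0.8, 1.3, 5.9]
opening: 0.354
```

Contact. Release, rise, and back off clear.

Call:
carry_out:
  offset:
    - [0,0,0]
    - [0,0,0]
    - [0,0,0]
  twist: [0,0,0]
  grip: 0.05

```text
clock: 31.3
tool_pos: [0.625, -0.1921, 0.0344]
eef_rot: [0.707, -0.036, 0.033, -0.706]
contact_force: [-0.2, -1.0, 0.1]
opening: 0.567
```

Call:
carry_out:
  offset:
    - [0,0,0.01]
    - [0,0,0.04]
    - [0,0,0.05]
    - [-0.03,-0.02,0.05]
    - [-0.045,-0.04,0]
    - [-0.045,-0.04,0]
    - [-0.045,-0.04,0]
    - [-0.03,-0.05,0]
  twist: [0,0,0,0,0,0,0,0]

```text
clock: 32.3
tool_pos: [0.4281, -0.3828, 0.1855]
eef_rot: [0.707, -0.036, 0.033, -0.705]
contact_force: [0.7, -1.0, -0.6]
opening: 0.566
```

Call:
carry_out:
  offset:
    - [0,-0.05,0]
    - [0,-0.04,0]
    - [0,0,0]
    - [0,0,0]
  twist: [0,0,0,0]

```text
clock: 32.8
tool_pos: [0.4304, -0.4707, 0.185]
eef_rot: [0.707, -0.035, 0.033, -0.706]
contact_force: [0.2, -0.5, 0.8]
opening: 0.569
```

```bash
python3 - <<'E'
from h import *
T,S=look('pics/s6.png')
cv2.imwrite('pics/top6.png',cv2.resize(T[140:200,225:380],None,fx=5,fy=5,interpolation=2)[:,:,::-1])
for k in('amber','pink','violet','teal'): print(k,[(list(map(float,c)),int(a)) for c,a in blobs(T,*H[k]) if 190<c[1]<290 and a<400 and 90<c[0]<460])
E
```

```text
[ 0.4307 -0.4702  0.1851]
amber [([156.9, 239.2], 178)]
pink [([267.3, 243.2], 41)]
violet [([370.0, 242.3], 233)]
teal [([409.3, 209.3], 170), ([434.2, 226.2], 170), ([438.3, 252.3], 175), ([422.1, 279.0], 176)]
```

View pics/s6.png

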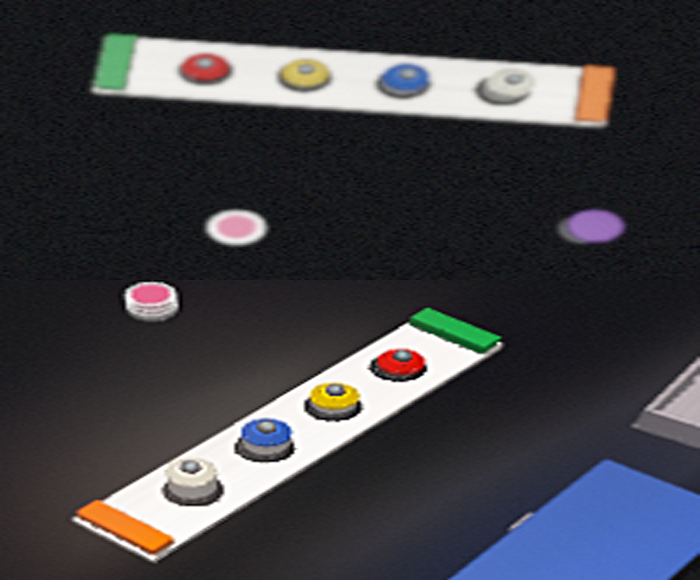

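View pics/top6.png

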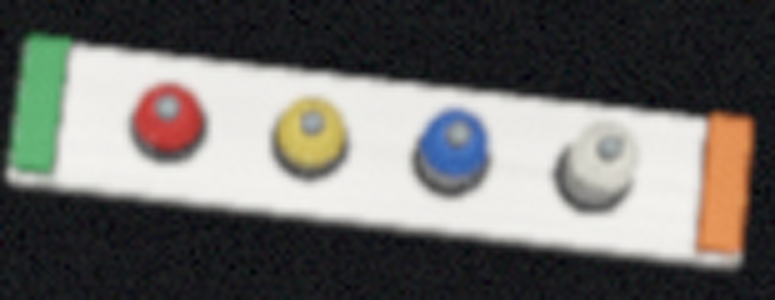

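All four stand upright in order, and the bystanders and look-alikes are within half a pixel of where they started. Numeric centring check from the noses, in both views:

```bash
python3 - <<'E'
from h import *
M=[((258.2,164.7),(313.3,238.4)),((286.4,168.1),(294.6,257.9)),((314.8,171.4),(275.1,278.1)),((343,174.8),(254.8,299.7))]
N=[((167,107),(402,355),.034),((312,122),(335,390),.044),((457,134),(267,427),.054),((610,148),(190,467),.064)]
for (mt,ms),(nt,ns,L) in zip(M,N):
    t=(225+nt[0]/5-.4,140+nt[1]/5-.4); s=(200+ns[0]/3.5-.36,195+(ns[1]-280)/2-.25)
    print(((onplane('top',t,.012+L)-onplane('top',mt,.012))[:2]*1e3).round(1),((onplane('scene',s,.012+L)-onplane('scene',ms,.012))[:2]*1e3).round(1))
E
```

```text
[ 0.6 -0.6] [ 1.6 -1.9]
[-0.6 -0.3] [ 0.9 -1.5]
[-0.7  1.7] [ 1.8 -0.3]
[-1.2  0.8] [ 0.1 -0.6]
```

All within about 2 mm, so I'm handing in.

```bash
python3 -c "
from plant import *
print(job.finish_job(), get_state()['clock'])"
```

```text
the job is handed in; nothing more can be done
the job is handed in; nothing more can be done
```

I stood all four lenses upright on the rail marks, in order from the green stop to the orange: red, yellow, blue, white. I handed the job in at about 33 s of the 96 s allowed. Each lens was lowered in small steps until the wrist felt about 5–6 N of contact, then released.

- **Centring:** in the last pictures each lens is within about 2.5 mm of its mark. The two cameras disagree by 1–2.5 mm on this, about what their 2 mm calibration allows.
- **Other objects:** in the final top view the bottle, pot, dishes and the four teal look-alikes are within about half a pixel (roughly 1 mm) of where they started.
- **Robot:** the gripper was empty and well clear of everything at hand-in. No check failed.

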